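# Feed the valve plate from the clamshell nest into the leak tester

### The job

Swing the nest's blue lid up and over past vertical so that it stays open by itself, lift the orange valve plate out, and push it lengthwise through the slot in the front of the leak tester until its outer end is level with the green slot lip. The slot is only just larger than the plate and its lip floats sideways, so feel for it; do not ram the tester, and leave the load cell, the wrench and the screwdriver where they are.

Things in the scene. Friction and masses are not known exactly. Their poses are not given: they have to be found in the camera images.
- nest: Fixed clamshell nest: dark steel base 140 x 130 x 14 mm (x, y, z). Origin at the centre of its underside on the table; x points from the lid's handle side to its hinge side, z up.
- nest_seat (a point): Where the plate lies: middle of its underside, 34 mm over the table, axes as the nest's. It rests on two pads 44 mm wide (y) at x = +-36 mm. End stops (x = +-57.5 to 65.5, y to +-15 mm) and corner posts (x = +-43.5 to 50.5, y = +-32.5 to 38.5 mm) rise 8 mm above this point. Between the posts the plate's long sides are free down to the base, 20 mm below this point.
- nest_lid (a joint): Angle of the lid (an open blue frame with one crossbar) about its hinge: 0 shut (level, 4 mm above the plate), 1.57 upright, 1.95 rad its stop, leaning away past vertical. Nearly free: it falls shut before vertical and open to the stop beyond it. 0.3 kg, 8 mm thick, 116 mm wide, reaching 135 mm from the hinge.
- lid_hinge (a point): Middle of the lid's hinge axis, 70 mm to +x of the nest's origin and 52 mm over the table; the axis runs along the nest's y.
- lid_bar (a point): Middle of the lid's handle, a round steel bar 12 mm thick and 92 mm long along the nest's y, 168 mm from the hinge axis, held by struts 42 mm either side of the middle. Shut, it is on the nest's -x side, 52 mm over the table, 27 mm clear of the lid's edge, with only the table below. It moves with the lid in an arc up and over to +x.
- plate: Orange valve plate with three steel discs, 110 x 60 x 10 mm (x, y, z), about 0.2 kg; origin at the centre of its underside, x along its length. Either end may go in first. It starts level in the nest with its x along the nest's x.
- tester: White leak tester, fixed. Origin on the table beneath the middle of its front (the outer face of the green slot lip); x points straight into the slot, y sideways, z up. The front part is 170 mm wide and 84 mm high; from 130 mm behind the front a console rises to 150 mm. A black shuttle inside, 72 mm or more behind the front, is shoved back by the plate with 3 N of drag and does not spring back.
- tongue (a point): Outer end of the steel tongue in front of the slot, middle of its top edge, 46 mm over the table, axes as the tester's. The tongue is level, 36 mm wide (y) and runs 60 mm from here to the slot: the plate can lie on it, with fingers passing down at both sides.
- slot_mouth (a point): Middle of the slot's lower edge in the lip's outer face, 45 mm over the table, axes as the tester's, for the lip at mid float. Slot 63.5 mm wide, 14 mm high, square-edged; lip 10 mm thick, 126 mm wide, 23 to 83 mm over the table. The lip floats up to 6 mm either way along y, starts anywhere, stays where left (8 N moves it). This point does not follow it: find the slot by touch or sight.
- load_cell: Bystander: aluminium load cell, 80 mm across, 75 mm high, origin at the centre of its underside.
- wrench: Bystander: steel wrench 180 mm long lying on the table to the robot's right.
- screwdriver: Bystander: screwdriver 180 mm long lying on the table to the robot's left.
Things that resemble listed ones, but are neither listed nor needed, are in the scene too. Of the things shaped like the nest, the steel one is meant.

How it is judged:
On the way, in this order (a step that is already met when the one before it is completed fails the run):
1. the lid has been swung past vertical and stays there (value of joint nest_lid above 1.7 rad), for 0.2 s.
2. the plate has been lifted out of the nest (z of plate in the frame of nest above 0.06 m), for 0.1 s.
At the end, for the whole second after the job is handed in: The lid stands open past vertical (over 1.7 rad); the plate lies lengthwise in the tester's slot, at rest, its outer end level with the lip's face (standing out by no more than 3 mm) (value of joint nest_lid above 1.7 rad and x of plate in the frame of tester between 0.052 and 0.12 m and y of plate in the frame of tester between -0.012 and 0.012 m and z of plate in the frame of tester between 0.04 and 0.062 m and angle between the x axis of plate and the x axis of tester, either way round below 0.1 rad and linear speed of plate below 0.02 m/s); the robot touches nothing.
It fails at once if the tester was rammed (over 60 N on it) (contact force between tester and plate above 60 N or contact force between tester and the fingers above 60 N or contact force between tester and the arm above 60 N).
It fails at once if a bystander was moved by more than 30 mm (distance of any of load_cell, wrench, screwdriver from where it was at the start of the episode above 0.03 m).
It also fails if it takes over 72 s, if anything falls off the work surface, if the arm or the gripper's body presses on something with over 40 N, if the wrist force passes 120 N, or if a joint passes its speed limit or range.

### The arm

A 6-joint arm with a two-finger parallel gripper is mounted at the origin on the work surface. World frame = base frame: x ahead of the robot, y to its left, z up, the work surface at z = 0. Lengths are in m, angles in rad, forces in N, time in s.
With the tool pointing down it reaches from about 0.325 to 0.85 m from the base axis. Payload 15.5 kg.
Tool frame: the origin (TCP) lies midway between the tips of the shut fingers; the grasp point (between the pads) lies 19 mm behind it; x points along the fingers, y is the direction in which the jaws open and shut, and the axes are right-handed (so a half turn about x gives the same grasp; the last joint's range is limited). The gripper opens to 91 mm and grips with 3 to 60 N. Pads are 32 mm wide; open, the fingers measure 118 mm over their backs; the gripper's body (76 mm by 178 mm) begins 60 mm behind the grasp point.
Start: joints at [-1.446, 0.494, 1.345, -0, 1.302, -0.096], TCP at [0.137, -0.61, 0.214] pointing down, gripper open.
Joint ranges: [-2.91, 2.91], [-0.82, 2.16], [0.22, 2.67], [-1.22, 4.37], [0.12, 2.79], [-3.08, 3.08]. Speed limits (rad/s): [1.89, 1.89, 2.57, 3.01, 3.01, 3.01].

### API

Orientations are given as a unit quaternion [x, y, z, w].
In Python, from workcell import manip gives the robot as it stands.
- The arm moves only by the shell command python3 -m creep 'ROWS' [OPENING]. ROWS is JSON, a list of rows, each an object with "translation": the shift along the tool's x, y, z normalised to -1 to 1, where 1 is 25 cm, a list of three; "rotation": the turn, a rotation vector about the tool's x, y, z normalised to -1 to 1, where 1 is 360 degrees, a list of three. In form: [{"translation": [dx, dy, dz], "rotation": [wx, wy, wz]}, ...]. A call has exactly 8 rows; each row shifts and turns the commanded pose from where the row before left it, along the tool's axes as they then stand; what a row does not reach is not made up. A row lasts 1/8 s, in which the tool goes at most 62.5 mm and 10.7 degrees, less where a joint would pass 70% of its speed; a pose out of reach is approached as far as the arm can. A call with a number of a shift or a turn outside -1 to 1 is refused whole. A call with a gripper value outside its range is refused whole. OPENING is the closure, from 0 (fully open) to 1 (shut), set as the call begins (- or left out, the last holds). The fingers move at their own pace and stop on an object; the grip force is fixed at half the most. Time passes only in rows, so rows that do not move let the fingers close, or fill a call up. It gives the time, the measured TCP pose, the force and the opening at its end, in the units of the state.
- manip.sense(): the state, without advancing time (a new reading comes with each control period).
- manip.get_image(name): name is "scene" or "top" or "wrist"; returns (picture, depth): 384x512x3 uint8, blue, green, red; 384x512 float32, m along the optical axis (not along the pixel's ray), 0 where there is no reading.
- manip.camera_info(name): a dict with "fovy" (degrees; the focal length in pixels is half the picture's height over the tangent of half this angle, whatever the lens; pixels are square), "cx", "cy" (the principal point, pixels), "T" (4x4, takes a point from camera to world coordinates). Camera axes: x right, y up, looking along -z (the intrinsics and any distortion apply to the point x, -y, -z); pixel columns grow to the right and rows downward; lengths in m; the calibration is good to about 2 mm. A picture is of the moment at which its call begins: read the wrist's pose just before it. camera_info takes no time and is no camera call; for the wrist camera it gives the pose at the moment of the call.
- manip.job_done(): hands the job in, once; it reports no verdict.
The state is a dict: "time": time; "joints": joint angles; "joint_velocities": joint speeds; "joint_torque": joint torques, N m; "tcp_pos": TCP position; "eef_rot": TCP orientation; "wrist_force": force on the tool from outside, world axes, zero at the start; "moment": the same for the moment, N m; "gripper_width": finger opening in m.
Only numpy, scipy, OpenCV 4.12 (cv2) and the standard library are available. Lean on these libraries where they do the work, as an engineer would, in place of code of your own. Each camera call takes 0.05 s, during which the arm holds its last target. There are 200 camera calls.

## Working session

There is one attempt and no reset: what is moved stays moved. The work goes in short steps, Python scripts to look and compute and a shell command to move; the robot and the scene stay as the last step left them, time stands still between calls to the robot, and variables do not carry over. Pictures are saved under pics/ and viewed, on a budget of 10 in all, crops included, one or two more only if the job needs it, and the job is handed in when it is done.

```bash
mkdir -p pics; ls; cat > h.py <<'E'
import numpy as np, cv2
from workcell import manip
def snap(n):
    im,d=manip.get_image(n); c=manip.camera_info(n); np.savez('pics/'+n+'.npz',im=im,d=d,T=c['T'],f=192/np.tan(np.radians(c['fovy'])/2),cx=c['cx'],cy=c['cy']); return im,d
def world(n):
    z=np.load('pics/'+n+'.npz'); d=z['d']; v,u=np.mgrid[:d.shape[0],:d.shape[1]]
    P=np.stack([(u-z['cx'])/z['f']*d,-(v-z['cy'])/z['f']*d,-d,np.ones_like(d)],-1)@np.array(z['T']).T
    P=P[...,:3]; P[d==0]=np.nan; return z['im'],P
E
python3 - <<'E'
from h import *
a,_=snap('top'); b,_=snap('scene')
cv2.imwrite('pics/top1.png',cv2.resize(a,(800,600))); cv2.imwrite('pics/scene1.png',cv2.resize(b,(800,600)))
for n in('top','scene','wrist'): c=manip.camera_info(n); print(n,{k:v for k,v in c.items() if k!='T'},np.round(c['T'],3).tolist())
print(manip.sense())
E
```

```text
pics
top {'fovy': 54.77765794182379, 'cx': 249.55313035266488, 'cy': 193.97139463249576} [[0.017, 0.997, -0.071, 0.459], [-1.0, 0.018, 0.014, -0.044], [0.015, 0.071, 0.997, 1.339], [0.0, 0.0, 0.0, 1.0]]
scene {'fovy': 50.86727779324135, 'cx': 251.35829420512283, 'cy': 194.01509390430707} [[-0.166, -0.573, 0.802, 1.776], [0.986, -0.089, 0.141, 0.156], [-0.009, 0.815, 0.58, 0.959], [0.0, 0.0, 0.0, 1.0]]
wrist {'fovy': 58.950602126085506, 'cx': 253.08216362769485, 'cy': 191.44261860028357} [[0.22, 0.934, 0.281, 0.217], [-0.976, 0.211, 0.062, -0.593], [-0.001, -0.288, 0.958, 0.384], [0.0, 0.0, 0.0, 1.0]]
{'time': 0.1, 'joints': array([-1.44551071e+00,  4.94126556e-01,  1.34604715e+00, -4.01768560e-05,
        1.30248979e+00, -9.54959273e-02]), 'joint_velocities': array([-0.00011238,  0.0005983 , -0.00096685, -0.00038002,  0.00063572,
        0.00106729]), 'joint_torque': array([ 3.84721579e-04, -8.80237412e+01, -3.82544124e+01,  7.08877598e-02,
        4.82909905e-02,  1.64107900e-05]), 'tcp_pos': array([ 0.13682111, -0.60950322,  0.21340192]), 'eef_rot': array([-0.70278286, -0.07828171,  0.70282153, -0.07752501]), 'wrist_force': array([0.43506528, 0.02378526, 0.38949981]), 'moment': array([ 0.02857274, -0.03797687, -0.03504876]), 'gripper_width': 0.0912328158766418}
```

View pics/top1.png

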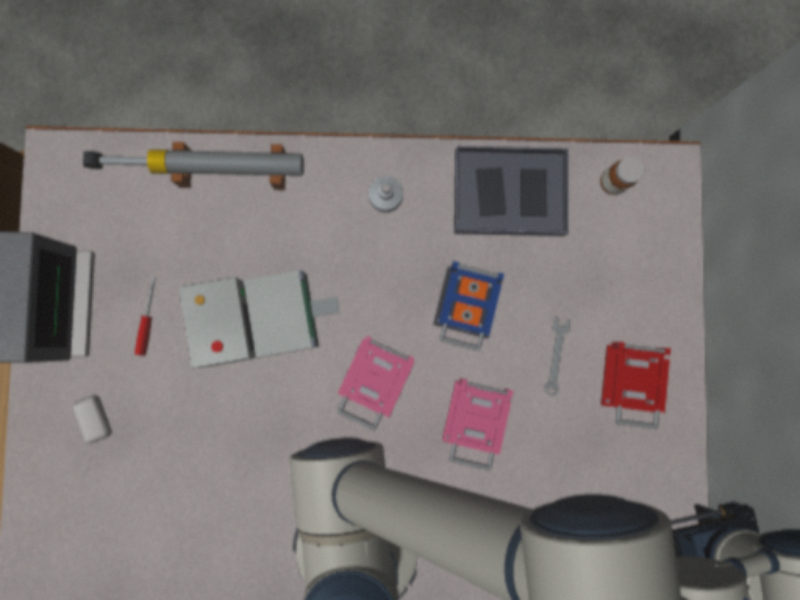

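View pics/scene1.png

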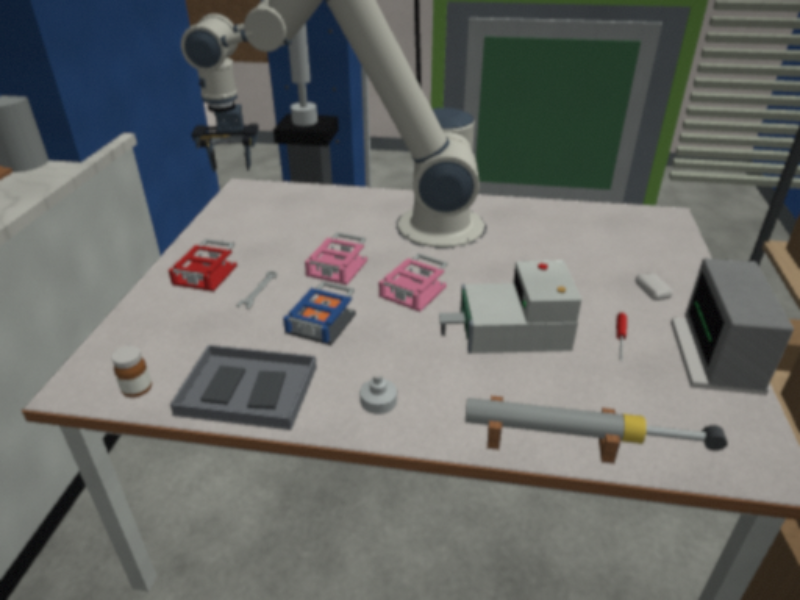

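The top view shows the steel nest with the blue lid at about (470,300), its handle toward the robot at (462,340). The tester is at about (250,318), with its tongue pointing right at (326,307). The red and pink nests are decoys.

```bash
python3 - <<'E'
from h import *
for n in('top','scene'):
    im,P=world(n); hsv=cv2.cvtColor(im,cv2.COLOR_BGR2HSV).astype(int); H,S,V=hsv[...,0],hsv[...,1],hsv[...,2]
    x,y,z=P[...,0],P[...,1],P[...,2]
    reg=(abs(x-.5)<.2)&(y<.1)&(y>-.35)
    def rect(m,name):
        p=P[m]; 
        if len(p)<5: print(n,name,len(p));return
        r=cv2.minAreaRect(p[:,:2].astype(np.float32)); print(n,name,len(p),np.round(r[0],4),np.round(r[1],3),round(r[2],1),'med z',np.round(np.median(p[:,2]),4))
        print('   box',np.round(cv2.boxPoints(r),3).tolist())
    lid=reg&(H>105)&(H<128)&(S>120)&(z>.04)&(z<.075); rect(lid,'lid')
    rect(reg&(H>5)&(H<18)&(S>150)&(z>.03)&(z<.06),'orange')
    # bar: grey points at z~.05 nearer robot than lid
    c=np.nanmean(P[lid],0)
    rect((S<90)&(z>.035)&(z<.075)&(x<c[0]-.06)&(x>c[0]-.16)&(abs(y-c[1])<.09),'bar')
    T=(abs(x-.43)<.2)&(y>.1)&(y<.5)
    rect(T&(z>.074)&(z<.094),'front top'); rect(T&(z>.14)&(z<.16)&(S<60),'console')
    rect(T&(z>.036)&(z<.056)&(y<.23)&(S<90),'tongue')
    g=T&(H>60)&(H<95)&(S>60); rect(g&(z>.02),'green')
E
```

```text
top lid 507 [ 0.5649 -0.2405] [0.113 0.136] 76.4 med z 0.0561
   box [[0.48500001430511475, -0.27900001406669617], [0.6179999709129333, -0.31200000643730164], [0.6449999809265137, -0.20200000703334808], [0.5120000243186951, -0.16899999976158142]]
top orange 264 [ 0.5606 -0.2409] [0.06  0.097] 76.8 med z 0.0442
   box [[0.5059999823570251, -0.2590000033378601], [0.6010000109672546, -0.2809999883174896], [0.6150000095367432, -0.22300000488758087], [0.5199999809265137, -0.20100000500679016]]
top bar 134 [ 0.4757 -0.2267] [0.109 0.041] 85.0 med z 0.057
   box [[0.44999998807907104, -0.27900001406669617], [0.492000013589859, -0.28299999237060547], [0.5009999871253967, -0.17399999499320984], [0.46000000834465027, -0.17100000381469727]]
top front top 1960 [0.5138 0.2354] [0.171 0.247] 11.3 med z 0.0841
   box [[0.4059999883174896, 0.3400000035762787], [0.45399999618530273, 0.09700000286102295], [0.621999979019165, 0.13099999725818634], [0.5730000138282776, 0.37299999594688416]]
top console 1925 [0.5008 0.2995] [0.171 0.122] 11.7 med z 0.1501
   box [[0.4050000011920929, 0.34200000762939453]
[... 1590 characters left out ...]
e console 834 [0.5007 0.2983] [0.179 0.121] 11.2 med z 0.1455
   box [[0.4009999930858612, 0.3400000035762787], [0.42500001192092896, 0.22200000286102295], [0.6000000238418579, 0.25600001215934753], [0.5770000219345093, 0.375]]
scene tongue 170 [0.571  0.1392] [0.178 0.085] 48.3 med z 0.0437
   box [[0.47999998927116394, 0.10100000351667404], [0.5440000295639038, 0.04399999976158142], [0.6620000004768372, 0.1770000010728836], [0.5979999899864197, 0.23399999737739563]]
scene green 77 [0.5262 0.1755] [0.123 0.131] 12.2 med z 0.0772
   box [[0.453000009059906, 0.22599999606609344], [0.47999998927116394, 0.0989999994635582], [0.6000000238418579, 0.125], [0.5720000267028809, 0.25200000405311584]]
```

```bash
cat >> h.py <<'E'
from scipy.spatial.transform import Rotation as Ro
def ND(): return np.array([np.cos(NY),np.sin(NY)])
NC=np.array([.5624,-.2399]); NY=np.radians(-13.6)       # nest centre, yaw
TC=np.array([.538,.113]); TY=np.radians(101.4)          # tester
def nest(x,y,z): return np.r_[NC+Ro.from_euler('z',NY).as_matrix()[:2,:2]@[x,y],z]
def test(x,y,z): return np.r_[TC+Ro.from_euler('z',TY).as_matrix()[:2,:2]@[x,y],z]
def loc(p,C,Y): return np.r_[Ro.from_euler('z',-Y).as_matrix()[:2,:2]@(p[:2]-C),p[2]]
def goal(p,a,tilt=0):
    "TCP p, tool y at world yaw a (nearest half turn), tool down; prints rotation then shift in the NEW tool frame"
    s=manip.sense(); R0=Ro.from_quat(s['eef_rot']); best=None
    for k in(0,np.pi):
        y=np.array([np.cos(a+k),np.sin(a+k),0]); x=np.array([0,0,-1.]); R=Ro.from_matrix(np.c_[x,y,np.cross(x,y)])
        r=(R0.inv()*R).as_rotvec()
        if best is None or np.linalg.norm(r)<np.linalg.norm(best[0]): best=(r,R)
    r,R=best; d=R.inv().apply(np.asarray(p)-s['tcp_pos'])
    print('t %.2f'%s['time'],'tcp',np.round(s['tcp_pos'],4),'F',np.round(s['wrist_force'],1),'w %.4f'%s['gripper_width'],'j',np.round(s['joints'],2)); print('  rot/360',np.round(r/2/np.pi,4),'shift/.25',np.round(d/.25,4))
E
python3 -c "
from h import *
goal(nest(-.098,0,.13),NY)
goal(nest(-.098,0,.033),NY)"
```

```text
t 0.10 tcp [ 0.1368 -0.6095  0.2134] F [0.4 0.  0.4] w 0.0912 j [-1.45  0.49  1.35 -0.    1.3  -0.1 ]
  rot/360 [-1.771e-01 -1.000e-04  1.000e-04] shift/.25 [ 0.3336  0.9149 -1.8372]
t 0.10 tcp [ 0.1368 -0.6095  0.2134] F [0.4 0.  0.4] w 0.0912 j [-1.45  0.49  1.35 -0.    1.3  -0.1 ]
  rot/360 [-1.771e-01 -1.000e-04  1.000e-04] shift/.25 [ 0.7216  0.9149 -1.8372]
```

```bash
python3 -m creep '[{"translation":[0,0,0],"rotation":[-0.0253,0,0]},{"translation":[0,0,0],"rotation":[-0.0253,0,0]},{"translation":[0,0,0],"rotation":[-0.0253,0,0]},{"translation":[0,0,0],"rotation":[-0.0253,0,0]},{"translation":[0,0,0],"rotation":[-0.0253,0,0]},{"translation":[0,0,0],"rotation":[-0.0253,0,0]},{"translation":[0,0,0],"rotation":[-0.0253,0,0]},{"translation":[0,0,0],"rotation":[0,0,0]}]' 0.71
python3 -m creep '[{"translation":[0,0.09,-0.18],"rotation":[0,0,0]},{"translation":[0,0.09,-0.18],"rotation":[0,0,0]},{"translation":[0,0.09,-0.18],"rotation":[0,0,0]},{"translation":[0,0.09,-0.18],"rotation":[0,0,0]},{"translation":[0,0.09,-0.18],"rotation":[0,0,0]},{"translation":[0,0.09,-0.18],"rotation":[0,0,0]},{"translation":[0,0.09,-0.18],"rotation":[0,0,0]},{"translation":[0,0.09,-0.18],"rotation":[0,0,0]}]'
python3 -c "
from h import *
goal(nest(-.098,0,.15),NY)
im,d=snap('wrist'); cv2.imwrite('pics/w1.png',im)"
```

```text
time: 1.1
tcp_pos: [0.1369, -0.6097, 0.2136]
eef_rot: [0.556, 0.437, -0.556, 0.437]
wrist_force: [0.1, -0.2, 0.2]
gripper_width: 0.0261
time: 2.1
tcp_pos: [0.3973, -0.3008, 0.214]
eef_rot: [0.557, 0.436, -0.557, 0.436]
wrist_force: [-0.1, -0.5, 0.1]
gripper_width: 0.0265
t 2.10 tcp [ 0.3973 -0.3008  0.214 ] F [-0.1 -0.5  0.1] w 0.0265 j [-0.77  0.32  1.65  0.    1.17 -0.53]
  rot/360 [-0.0008  0.     -0.    ] shift/.25 [ 0.2559  0.1925 -0.3922]
```

View pics/w1.png

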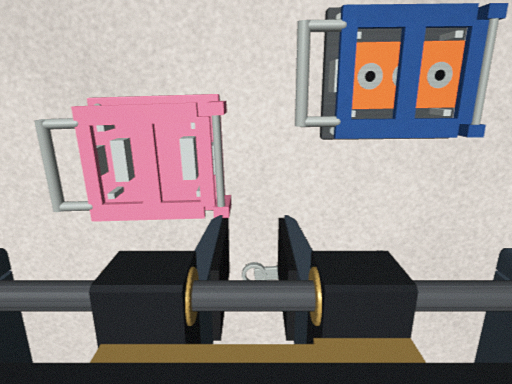

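The wrist view shows the blue lid at (345..480, 5..135) and the bar at column 303, rows 22–125. I'll refine the nest pose from this image.

```bash
python3 -c "
from h import *
im,P=world('wrist'); hsv=cv2.cvtColor(im,cv2.COLOR_BGR2HSV).astype(int); H,S=hsv[...,0],hsv[...,1]; z=P[...,2]
u=np.arange(512)[None,:]+0*np.arange(384)[:,None]; v=np.arange(384)[:,None]+0*u
def rect(m,n):
    p=P[m]; r=cv2.minAreaRect(p[:,:2].astype(np.float32)); print(n,len(p),np.round(r[0],4),np.round(r[1],4),round(r[2],1),'z',np.round(np.percentile(p[:,2],[5,50,95]),4)); print(np.round(cv2.boxPoints(r),4).tolist())
rect((H>105)&(H<128)&(S>120)&(z>.047)&(z<.065)&(u>320)&(v<150)&(u<482),'lid')
rect((z>.045)&(z<.065)&(u>295)&(u<313)&(v>15)&(v<132),'bar')
rect((H>5)&(H<18)&(S>150)&(z>.035)&(z<.055)&(u>320),'orange')
"
```

```text
lid 10889 [ 0.5674 -0.2407] [0.116  0.1408] 76.8 z [0.053  0.0563 0.0577]
[[0.48570001125335693, -0.28119999170303345], [0.6226999759674072, -0.3131999969482422], [0.6491000056266785, -0.20029999315738678], [0.5120999813079834, -0.16830000281333923]]
bar 1449 [ 0.468  -0.2177] [0.0924 0.0155] 78.9 z [0.0541 0.0573 0.0591]
[[0.4514999985694885, -0.26159998774528503], [0.4666999876499176, -0.2644999921321869], [0.484499990940094, -0.17389999330043793], [0.4693000018596649, -0.17090000212192535]]
orange 4275 [ 0.5633 -0.2405] [0.0599 0.1034] 77.0 z [0.0432 0.0444 0.0457]
[[0.5062000155448914, -0.2581000030040741], [0.6069999933242798, -0.28130000829696655], [0.6205000281333923, -0.22290000319480896], [0.5196999907493591, -0.1996999979019165]]
```

```bash
python3 -m creep '[{"translation":[0,0.028,-0.056],"rotation":[0,0,0]},{"translation":[0,0.028,-0.056],"rotation":[0,0,0]},{"translation":[0,0.028,-0.056],"rotation":[0,0,0]},{"translation":[0,0.028,-0.056],"rotation":[0,0,0]},{"translation":[0,0.028,-0.056],"rotation":[0,0,0]},{"translation":[0,0.028,-0.056],"rotation":[0,0,0]},{"translation":[0.1,0.025,-0.056],"rotation":[0,0,0]},{"translation":[0.15,0,0],"rotation":[0,0,0]}]'
```

```text
time: 3.15
tcp_pos: [0.468, -0.2176, 0.1514]
eef_rot: [0.556, 0.437, -0.555, 0.439]
wrist_force: [-0.1, -0.5, -0.4]
gripper_width: 0.0265
```

```bash
sed -i 's/^NC=.*/NC=np.array([.5633,-.2403]); NY=np.radians(-13.2)/' h.py
python3 -m creep '[{"translation":[0.08,0,0],"rotation":[0,0,0]},{"translation":[0.08,0,0],"rotation":[0,0,0]},{"translation":[0.08,0,0],"rotation":[0,0,0]},{"translation":[0.08,0,0],"rotation":[0,0,0]},{"translation":[0.07,0,0],"rotation":[0,0,0]},{"translation":[0.05,0,0],"rotation":[0,0,0]},{"translation":[0.03,0,0],"rotation":[0,0,0]},{"translation":[0,0,0],"rotation":[0,0,0]}]'
python3 -m creep '[{"translation":[0,0,0],"rotation":[0,0,0]},{"translation":[0,0,0],"rotation":[0,0,0]},{"translation":[0,0,0],"rotation":[0,0,0]},{"translation":[0,0,0],"rotation":[0,0,0]},{"translation":[0,0,0],"rotation":[0,0,0]},{"translation":[0,0,0],"rotation":[0,0,0]},{"translation":[0,0,0],"rotation":[0,0,0]},{"translation":[0,0,0],"rotation":[0,0,0]}]' 1
python3 - <<'E'
import numpy as np
# arc of bar: theta 0..1.88, grasp moves (dx along nest x, dz); tool y = +nest x, tool x = down
th=np.linspace(0,1.88,25); x=-.168*np.cos(th); z=.168*np.sin(th)
print(np.round(np.c_[-np.diff(z),np.diff(x)]/.25,4).tolist())
E
```

```text
time: 4.15
tcp_pos: [0.4664, -0.2181, 0.0337]
eef_rot: [-0.556, -0.438, 0.556, -0.437]
wrist_force: [-0.1, 0.5, 0.6]
gripper_width: 0.0263
time: 5.15
tcp_pos: [0.4646, -0.2178, 0.0342]
eef_rot: [-0.555, -0.438, 0.556, -0.437]
wrist_force: [-10.5, -0.6, 8.0]
gripper_width: 0.0112
[[-0.0526, 0.0021], [-0.0523, 0.0062], [-0.0516, 0.0102], [-0.0507, 0.0142], [-0.0494, 0.0182], [-0.0478, 0.022], [-0.046, 0.0257], [-0.0438, 0.0292], [-0.0414, 0.0325], [-0.0387, 0.0356], [-0.0358, 0.0386], [-0.0327, 0.0413], [-0.0294, 0.0437], [-0.0258, 0.0458], [-0.0222, 0.0477], [-0.0184, 0.0493], [-0.0145, 0.0506], [-0.0105, 0.0516], [-0.0064, 0.0522], [-0.0023, 0.0526], [0.0018, 0.0526], [0.006, 0.0523], [0.01, 0.0517], [0.014, 0.0507]]
```

```bash
python3 -m creep '[{"translation":[-0.053,-0.006,0],"rotation":[0,0,0]},{"translation":[-0.052,0.006,0],"rotation":[0,0,0]},{"translation":[-0.052,0.01,0],"rotation":[0,0,0]},{"translation":[-0.051,0.014,0],"rotation":[0,0,0]},{"translation":[-0.049,0.018,0],"rotation":[0,0,0]},{"translation":[-0.048,0.022,0],"rotation":[0,0,0]},{"translation":[-0.046,0.026,0],"rotation":[0,0,0]},{"translation":[-0.044,0.029,0],"rotation":[0,0,0]}]'
python3 -m creep '[{"translation":[-0.041,0.0325,0],"rotation":[0,0,0]},{"translation":[-0.039,0.036,0],"rotation":[0,0,0]},{"translation":[-0.036,0.039,0],"rotation":[0,0,0]},{"translation":[-0.033,0.041,0],"rotation":[0,0,0]},{"translation":[-0.029,0.044,0],"rotation":[0,0,0]},{"translation":[-0.026,0.046,0],"rotation":[0,0,0]},{"translation":[-0.022,0.048,0],"rotation":[0,0,0]},{"translation":[-0.018,0.049,0],"rotation":[0,0,0]}]'
```

```text
time: 6.15
tcp_pos: [0.4939, -0.2248, 0.1332]
eef_rot: [-0.555, -0.438, 0.556, -0.436]
wrist_force: [-10.0, -1.6, 2.7]
gripper_width: 0.0116
time: 7.15
tcp_pos: [0.5771, -0.2446, 0.1953]
eef_rot: [0.556, 0.437, -0.555, 0.437]
wrist_force: [-4.8, 2.7, 6.1]
gripper_width: 0.0112
```

```bash
python3 -m creep '[{"translation":[-0.0145,0.05,0],"rotation":[0,0,0]},{"translation":[-0.0105,0.052,0],"rotation":[0,0,0]},{"translation":[-0.006,0.052,0],"rotation":[0,0,0]},{"translation":[-0.002,0.053,0],"rotation":[0,0,0]},{"translation":[0.002,0.053,0],"rotation":[0,0,0]},{"translation":[0.006,0.052,0],"rotation":[0,0,0]},{"translation":[0.01,0.052,0],"rotation":[0,0,0]},{"translation":[0,0,0],"rotation":[0,0,0]}]'
```

```text
time: 8.15
tcp_pos: [0.6665, -0.2665, 0.197]
eef_rot: [0.556, 0.437, -0.555, 0.437]
wrist_force: [1.3, 4.8, 0.5]
gripper_width: 0.0114
```

```bash
python3 -m creep '[{"translation":[0,0,0],"rotation":[0,0,0]},{"translation":[0,0,0],"rotation":[0,0,0]},{"translation":[0,0,0],"rotation":[0,0,0]},{"translation":[0,0,0],"rotation":[0,0,0]},{"translation":[-0.05,0,0],"rotation":[0,0,0]},{"translation":[-0.1,0,0],"rotation":[0,0,0]},{"translation":[-0.1,0,0],"rotation":[0,0,0]},{"translation":[-0.05,0,0],"rotation":[0,0,0]}]' 0
python3 -c "
from h import *
goal(nest(.018,0,.20),NY+np.pi/2)
goal(nest(.018,0,.02),NY+np.pi/2)
im,d=snap('scene'); im2,_=snap('wrist'); cv2.imwrite('pics/s2.png',np.hstack([im[120:360,80:480],cv2.resize(im2,(320,240))]))"
```

```text
time: 9.15
tcp_pos: [0.6658, -0.2666, 0.2748]
eef_rot: [0.556, 0.436, -0.555, 0.438]
wrist_force: [-0.5, 0.0, 0.0]
gripper_width: 0.0886
t 9.15 tcp [ 0.6658 -0.2666  0.2748] F [-0.5  0.   0. ] w 0.0886 j [-0.46  0.59  1.   -0.    1.55 -0.23]
  rot/360 [ 2.489e-01 -2.000e-04 -4.000e-04] shift/.25 [ 0.299 -0.009  0.351]
t 9.15 tcp [ 0.6658 -0.2666  0.2748] F [-0.5  0.   0. ] w 0.0886 j [-0.46  0.59  1.   -0.    1.55 -0.23]
  rot/360 [ 2.489e-01 -2.000e-04 -4.000e-04] shift/.25 [ 1.019 -0.009  0.351]
```

View pics/s2.png

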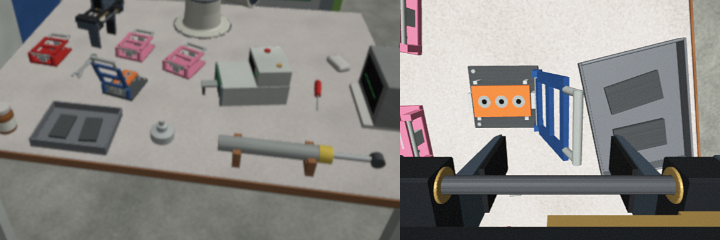

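The lid stands open: the crop shows the blue frame leaning away from the exposed plate. Next I turn the tool and move over the plate.

```bash
python3 -m creep '[{"translation":[0,0,0],"rotation":[-0.028,0,0]},{"translation":[0,0,0],"rotation":[-0.028,0,0]},{"translation":[0,0,0],"rotation":[-0.028,0,0]},{"translation":[0,0,0],"rotation":[-0.028,0,0]},{"translation":[0,0,0],"rotation":[-0.028,0,0]},{"translation":[0,0,0],"rotation":[-0.028,0,0]},{"translation":[0,0,0],"rotation":[-0.028,0,0]},{"translation":[0,0,0],"rotation":[-0.028,0,0]}]'
python3 -m creep '[{"translation":[0,0,0],"rotation":[-0.0135,0,0]},{"translation":[0,0,0],"rotation":[-0.0135,0,0]},{"translation":[0,0,-0.08],"rotation":[0,0,0]},{"translation":[0,0,-0.09],"rotation":[0,0,0]},{"translation":[0,0,-0.09],"rotation":[0,0,0]},{"translation":[0,0,-0.09],"rotation":[0,0,0]},{"translation":[0,0,0],"rotation":[0,0,0]},{"translation":[0,0,0],"rotation":[0,0,0]}]'
python3 -c "
from h import *
im,d=snap('wrist')
im,P=world('wrist'); hsv=cv2.cvtColor(im,cv2.COLOR_BGR2HSV).astype(int); H,S=hsv[...,0],hsv[...,1]; z=P[...,2]
p=P[(H>5)&(H<18)&(S>150)&(z>.035)&(z<.055)&(np.hypot(P[...,0]-NC[0],P[...,1]-NC[1])<.09)]; r=cv2.minAreaRect(p[:,:2].astype(np.float32)); print(len(p),r,cv2.boxPoints(r))
goal(nest(.018,0,.02),NY+np.pi/2)
"
```

```text
time: 10.25
tcp_pos: [0.6649, -0.2662, 0.2712]
eef_rot: [0.139, 0.694, -0.139, 0.693]
wrist_force: [-0.3, -0.3, -0.2]
gripper_width: 0.0914
time: 11.25
tcp_pos: [0.5804, -0.2464, 0.272]
eef_rot: [0.082, 0.702, -0.081, 0.702]
wrist_force: [0.2, -0.5, -0.4]
gripper_width: 0.091
3722 ((0.5602226257324219, -0.2445071041584015), (0.059909407049417496, 0.11015129089355469), 77.13703918457031) [[ 0.49986058 -0.26144916]
 [ 0.60724765 -0.28597105]
 [ 0.62058467 -0.22756505]
 [ 0.5131976  -0.20304316]]
t 11.30 tcp [ 0.5805 -0.2465  0.272 ] F [0.3 0.3 0.4] w 0.0910 j [-0.5   0.46  1.25  0.    1.44 -1.84]
  rot/360 [-0.0001 -0.0001 -0.    ] shift/.25 [ 1.0078e+00  8.3000e-03 -7.0000e-04]
```

```bash
python3 -m creep '[{"translation":[0.14,0,0],"rotation":[0,0,0]},{"translation":[0.18,0,0],"rotation":[0,0,0]},{"translation":[0.18,0,0],"rotation":[0,0,0]},{"translation":[0.16,0,0],"rotation":[0,0,0]},{"translation":[0.14,0,0],"rotation":[0,0,0]},{"translation":[0.1,0,0],"rotation":[0,0,0]},{"translation":[0.06,0,0],"rotation":[0,0,0]},{"translation":[0.03,0,0],"rotation":[0,0,0]}]'
python3 -m creep '[{"translation":[0.01,0,0],"rotation":[0,0,0]},{"translation":[0,0,0],"rotation":[0,0,0]},{"translation":[0,0,0],"rotation":[0,0,0]},{"translation":[0,0,0],"rotation":[0,0,0]},{"translation":[0,0,0],"rotation":[0,0,0]},{"translation":[0,0,0],"rotation":[0,0,0]},{"translation":[0,0,0],"rotation":[0,0,0]},{"translation":[0,0,0],"rotation":[0,0,0]}]' 1
```

```text
time: 12.3
tcp_pos: [0.5803, -0.2464, 0.0242]
eef_rot: [0.081, 0.703, -0.081, 0.702]
wrist_force: [-0.1, 0.1, 0.5]
gripper_width: 0.0912
time: 13.3
tcp_pos: [0.5805, -0.2467, 0.0231]
eef_rot: [0.081, 0.702, -0.082, 0.703]
wrist_force: [-0.9, -0.5, 7.4]
gripper_width: 0.0597
```

```bash
python3 -m creep '[{"translation":[-0.03,0,0],"rotation":[0,0,0]},{"translation":[-0.06,0,0],"rotation":[0,0,0]},{"translation":[-0.08,0,0],"rotation":[0,0,0]},{"translation":[-0.08,0,0],"rotation":[0,0,0]},{"translation":[-0.08,0,0],"rotation":[0,0,0]},{"translation":[-0.08,0,0],"rotation":[0,0,0]},{"translation":[-0.07,0,0],"rotation":[0,0,0]},{"translation":[-0.04,0,0],"rotation":[0,0,0]}]'
python3 -m creep '[{"translation":[0,0.08,0],"rotation":[0,0,0]},{"translation":[0,0.1,0],"rotation":[0,0,0]},{"translation":[0,0.1,0],"rotation":[0,0,0]},{"translation":[0,0.1,0],"rotation":[0,0,0]},{"translation":[0,0.1,0],"rotation":[0.02,0,0]},{"translation":[0,0.05,0],"rotation":[0.027,0,0]},{"translation":[0,0,0],"rotation":[0.027,0,0]},{"translation":[0,0,0],"rotation":[0.027,0,0]}]'
python3 -c "
from h import *
goal(test(-.12,0,.15),TY-np.pi/2)
snap('top')
im,P=world('top'); hsv=cv2.cvtColor(im,cv2.COLOR_BGR2HSV).astype(int); H,S=hsv[...,0],hsv[...,1]
z=np.load('pics/wrist.npz')
im2,_=snap('wrist'); cv2.imwrite('pics/w3.png',im2)"
```

```text
time: 14.3
tcp_pos: [0.5804, -0.2465, 0.1539]
eef_rot: [0.081, 0.702, -0.082, 0.703]
wrist_force: [0.1, -0.1, -2.2]
gripper_width: 0.0598
time: 15.3
tcp_pos: [0.6115, -0.1164, 0.1517]
eef_rot: [0.298, 0.642, -0.298, 0.641]
wrist_force: [-0.4, 1.3, -2.9]
gripper_width: 0.0595
t 15.30 tcp [ 0.6115 -0.1164  0.1517] F [-0.4  1.3 -2.9] w 0.0595 j [-0.28  0.55  1.42  0.    1.17 -0.98]
  rot/360 [ 0.0798 -0.0002  0.0002] shift/.25 [ 0.0066 -0.107  -0.4776]
```

View pics/w3.png

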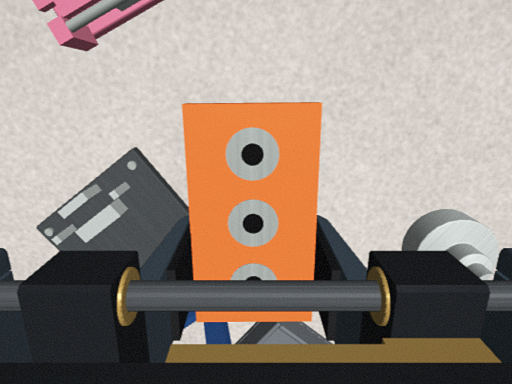

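The plate sits square in the grip. I'll finish the turn and go to just before the tongue.

```bash
python3 -m creep '[{"translation":[0,0,0],"rotation":[0.0266,0,0]},{"translation":[0,0,0],"rotation":[0.0266,0,0]},{"translation":[0,0,0],"rotation":[0.0266,0,0]},{"translation":[0,-0.03,-0.06],"rotation":[0,0,0]},{"translation":[0,-0.04,-0.08],"rotation":[0,0,0]},{"translation":[0,-0.037,-0.08],"rotation":[0,0,0]},{"translation":[0,0,-0.05],"rotation":[0,0,0]},{"translation":[0,0,0],"rotation":[0,0,0]}]'
python3 -c "
from h import *
goal(test(-.12,0,.05),TY-np.pi/2)
im2,_=snap('wrist'); cv2.imwrite('pics/w4.png',im2)"
```

```text
time: 16.4
tcp_pos: [0.572, -0.0562, 0.1525]
eef_rot: [0.446, 0.549, -0.445, 0.549]
wrist_force: [0.0, -1.3, -2.0]
gripper_width: 0.0594
t 16.40 tcp [ 0.572  -0.0562  0.1525] F [ 0.  -1.3 -2. ] w 0.0594 j [-0.2   0.49  1.55  0.    1.11 -0.41]
  rot/360 [ 0.0014 -0.     -0.    ] shift/.25 [ 0.41    0.0005 -0.2101]
```

View pics/w4.png

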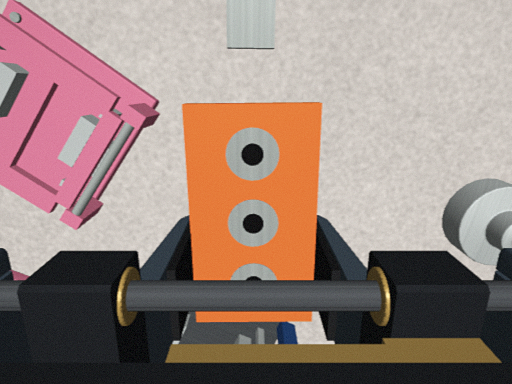

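```bash
python3 -m creep '[{"translation":[0,0,-0.03],"rotation":[0.0014,0,0]},{"translation":[0,0,-0.05],"rotation":[0,0,0]},{"translation":[0,0,-0.05],"rotation":[0,0,0]},{"translation":[0,0,-0.04],"rotation":[0,0,0]},{"translation":[0,0,0],"rotation":[0,0,0]},{"translation":[0,0,0],"rotation":[0,0,0]},{"translation":[0,0,0],"rotation":[0,0,0]},{"translation":[0,0,0],"rotation":[0,0,0]}]'
cat >> h.py <<'E'
def tool():
    s=manip.sense(); im,_=snap('wrist'); im,P=world('wrist')
    L=Ro.from_quat(s['eef_rot']).inv().apply((P-s['tcp_pos']).reshape(-1,3)).reshape(P.shape)
    hsv=cv2.cvtColor(im,cv2.COLOR_BGR2HSV).astype(int)
    return im,P,L,hsv[...,0],hsv[...,1]
E
python3 -c "
from h import *
im,P,L,H,S=tool(); cv2.imwrite('pics/w5.png',im); z=P[...,2]
goal(test(-.12,0,.05),TY-np.pi/2)
def lines(m,n):
    l=L[m]; 
    if len(l)<20: print(n,len(l)); return
    r=cv2.minAreaRect(l[:,1:].astype(np.float32)); print(n,len(l),'tool(y,z)',np.round(r[0],4),np.round(r[1],4),round(r[2],2),'z',np.round(np.median(P[m][:,2]),4),'y',np.round(np.percentile(l[:,1],[1,99]),4),'tz',np.round(np.percentile(l[:,2],[1,99]),4))
lines((H>5)&(H<18)&(S>150)&(L[...,0]>-.06)&(L[...,2]<-.02),'plate')
lines((z>.038)&(z<.055)&(L[...,2]<-.075)&(abs(L[...,1])<.06),'tongue')
lines((H>60)&(H<95)&(S>60)&(z>.07),'green')
lines((z>.075)&(z<.095)&(L[...,2]<-.1),'top')
"
```

```text
time: 17.45
tcp_pos: [0.5638, -0.0157, 0.1524]
eef_rot: [0.449, 0.546, -0.449, 0.546]
wrist_force: [-0.8, -0.3, -2.8]
gripper_width: 0.0598
t 17.50 tcp [ 0.5638 -0.0157  0.1524] F [-0.3 -0.8 -1.9] w 0.0596 j [-0.13  0.48  1.57 -0.    1.09 -0.33]
  rot/360 [-0.0007  0.      0.    ] shift/.25 [ 0.4094  0.0007 -0.045 ]
plate 12609 tool(y,z) [-0.0006 -0.0474] [0.0552 0.0602] 89.49 z 0.1734 y [-0.0299  0.0287] tz [-0.0747 -0.0208]
tongue 4306 tool(y,z) [-0.0012 -0.1038] [0.0567 0.1174] 89.97 z 0.046 y [-0.0533  0.0498] tz [-0.1318 -0.0755]
green 4289 tool(y,z) [-0.     -0.0591] [0.1517 0.1487] 89.94 z 0.0835 y [-0.0735  0.0734] tz [-0.1347  0.0097]
top 2905 tool(y,z) [-0.0034 -0.1322] [0.0064 0.1703] 89.45 z 0.0829 y [-0.0866  0.0793] tz [-0.1347 -0.1293]
```

View pics/w5.png

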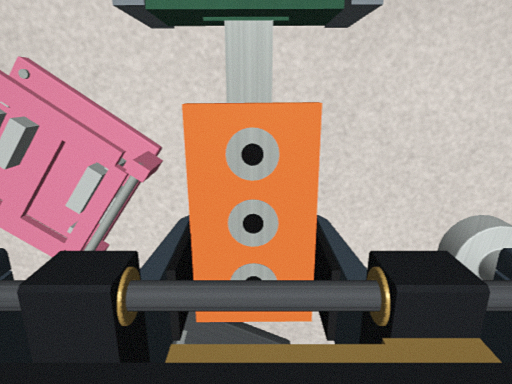

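```bash
python3 -c "
from h import *
s=manip.sense(); im,P=world('wrist'); L=Ro.from_quat(s['eef_rot']).inv().apply((P-s['tcp_pos']).reshape(-1,3)).reshape(P.shape)
z=P[...,2]; hsv=cv2.cvtColor(im,cv2.COLOR_BGR2HSV)
for v in (2,5,8,10,14,16,18,19,20,22,24):
    g=(hsv[v,:,0]>60)&(hsv[v,:,0]<95)&(hsv[v,:,1]>80); u=np.where(g[100:400])[0]+100
    if len(u): print(v,'green u',u[0],u[-1],'y',np.round(L[v,[u[0],u[-1]],1],4),'tz %.4f z %.4f'%(L[v,250,2],z[v,250]), 'nearslot z',np.round(z[v,195:300:15],3))
print('tongue')
for v in (35,50,70,90):
    u=np.where((z[v]>.038)&(z[v]<.055))[0]; u=u[(u>200)&(u<300)]; print(v,u[0],u[-1],np.round(L[v,[u[0],u[-1]],1],4),z[v,250])
print('row18 BGR',im[18,190:310:4].tolist())
"
```

```text
2 green u 145 343 y [-0.0686  0.0569] tz -0.1333 z 0.0832 nearslot z [0.084 0.083 0.083 0.083 0.083 0.083 0.083]
5 green u 145 343 y [-0.0684  0.0568] tz -0.1317 z 0.0829 nearslot z [0.083 0.083 0.083 0.083 0.082 0.082 0.083]
8 green u 145 343 y [-0.0708  0.0568] tz -0.1300 z 0.0828 nearslot z [0.083 0.083 0.082 0.083 0.083 0.082 0.084]
10 green u 147 340 y [-0.0711  0.0563] tz -0.1296 z 0.0792 nearslot z [0.08  0.079 0.08  0.078 0.079 0.078 0.078]
14 green u 153 336 y [-0.0684  0.0566] tz -0.1295 z 0.0675 nearslot z [0.067 0.067 0.066 0.066 0.067 0.067 0.066]
16 green u 156 334 y [-0.068   0.0564] tz -0.1296 z 0.0603 nearslot z [0.06  0.061 0.06  0.061 0.059 0.059 0.06 ]
18 green u 159 332 y [-0.0674  0.0569] tz -0.1311 z 0.0453 nearslot z [0.055 0.046 0.045 0.046 0.046 0.046 0.045]
19 green u 160 330 y [-0.0678  0.0562] tz -0.1304 z 0.0452 nearslot z [0.051 0.045 0.046 0.044 0.046 0.045 0.045]
20 green u 162 329 y [-0.0674  0.0563] tz -0.1298 z 0.0450 nearslot z [0.046 0.045 0.045 0.047 0.046 0.046 0.047]
22 green u 165 326 y [-0.0674  0.0554] tz -0.1282 z 0.0460 nearslot z [0.038 0.038 0.047 0.046 0.046 0.047 0.038]
24 green u 166 325 y [-0.0685  0.0565] tz -0.1270 z 0.0457 nearslot z [0.03  0.028 0.046 0.047 0.046 0.046 0.028]
tongue
35 225 272 [-0.0212  0.014 ] 0.04510961405880681
50 226 272 [-0.0206  0.0142] 0.047184675847874225
70 226 272 [-0.021   0.0144] 0.04623974014262322
90 227 272 [-0.0205  0.0147] 0.04568274704285924
row18 BGR [[26, 32, 22], [22, 31, 16], [23, 30, 16], [39, 51, 31], [81, 105, 56], [84, 107, 65], [79, 104, 57], [76, 99, 55], [80, 102, 60], [77, 105, 59], [73, 97, 50], [69, 100, 47], [75, 100, 53], [77, 100, 56], [77, 96, 54], [72, 97, 53], [73, 97, 50], [69, 91, 44], [74, 97, 53], [74, 97, 48], [71, 92, 47], [74, 99, 54], [76, 102, 54], [76, 100, 56], [77, 102, 57], [27, 33, 20], [26, 31, 15], [23, 28, 15], [23, 31, 16], [25, 31, 19]]
```

The view shows the lip's top at columns 145–343, the slot at columns 204–289 (rows 18–20) and the tongue at 226–272. The slot centre is about 5 mm toward tool −y. The gap from the plate to the lip face is 55 mm.

```bash
python3 -m creep '[{"translation":[0.05,-0.02,0],"rotation":[0,0,0]},{"translation":[0.08,0,0],"rotation":[0,0,0]},{"translation":[0.09,0,0],"rotation":[0,0,0]},{"translation":[0.09,0,0],"rotation":[0,0,0]},{"translation":[0.08,0,0],"rotation":[0,0,0]},{"translation":[0.05,0,0],"rotation":[0,0,0]},{"translation":[0.023,0,0],"rotation":[0,0,0]},{"translation":[0,0,0],"rotation":[0,0,0]}]'
python3 -c "
from h import *
im,P,L,H,S=tool(); z=P[...,2]; cv2.imwrite('pics/w6.png',im)
m=(H>5)&(H<18)&(S>150)&(L[...,0]>-.06)&(L[...,2]<-.02)
l=L[m]; print('plate y',np.percentile(l[:,1],[1,99]),'lead',np.percentile(l[:,2],1),'topz',np.percentile(P[m][:,2],[5,50,95]))
for v in range(4,100,8):
    g=(H[v]>60)&(H[v]<95)&(S[v]>80)&(z[v]>.07); u=np.where(g)[0]
    if len(u)>50: print(v,u[0],u[-1],np.round(L[v,[u[0],u[-1]],1],4),np.round(L[v,250],4),z[v,250])
"
```

```text
time: 18.5
tcp_pos: [0.5588, -0.0164, 0.0366]
eef_rot: [0.449, 0.546, -0.449, 0.546]
wrist_force: [0.4, 0.0, -1.5]
gripper_width: 0.0595
plate y [-0.02968715  0.02887907] lead -0.07453782322636016 topz [0.0568957  0.05793588 0.05895668]
```

View pics/w6.png

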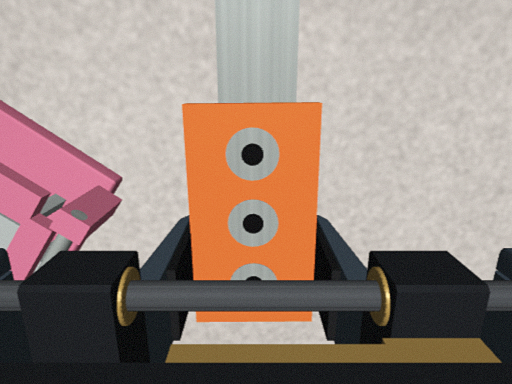

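The plate is straight and its front end is just over the tongue (columns 217–297). I advance to about 10 mm from the lip and check by numbers.

```bash
python3 -m creep '[{"translation":[0,0,-0.03],"rotation":[0,0,0]},{"translation":[0,0,-0.04],"rotation":[0,0,0]},{"translation":[0,0,-0.04],"rotation":[0,0,0]},{"translation":[0,0,-0.04],"rotation":[0,0,0]},{"translation":[0,0,-0.02],"rotation":[0,0,0]},{"translation":[0,0,-0.01],"rotation":[0,0,0]},{"translation":[0,0,0],"rotation":[0,0,0]},{"translation":[0,0,0],"rotation":[0,0,0]}]'
python3 -c "
from h import *
im,P,L,H,S=tool(); z=P[...,2]; cv2.imwrite('pics/w7.png',im)
m=(H>5)&(H<18)&(S>150)&(L[...,0]>-.06)&(L[...,2]<-.02)
l=L[m]; print('plate y',np.percentile(l[:,1],[1,99]),'lead',np.percentile(l[:,2],1),'topz',np.percentile(P[m][:,2],[5,50,95]))
for v in range(2,110,6):
    g=(H[v]>60)&(H[v]<95)&(S[v]>80); u=np.where(g)[0]
    if len(u)>30: print(v,u[0],u[-1],np.round(L[v,[u[0],u[-1]],1],4),np.round(L[v,250],4),z[v,250])
"
```

```text
time: 19.55
tcp_pos: [0.5502, 0.0275, 0.0366]
eef_rot: [0.449, 0.546, -0.449, 0.546]
wrist_force: [0.5, -0.8, -1.5]
gripper_width: 0.0599
plate y [-0.02991848  0.0286151 ] lead -0.07457719863853564 topz [0.056596   0.0576348  0.05865561]
50 66 436 [-0.0635  0.0617] [-0.0471 -0.0013 -0.0933] 0.08375119269559873
56 67 436 [-0.0638  0.0622] [-0.0456 -0.0013 -0.0915] 0.08220002147665009
62 68 435 [-0.0638  0.0616] [-0.0465 -0.0013 -0.0895] 0.0831496215092567
68 69 434 [-0.0628  0.0623] [-0.046  -0.0013 -0.0876] 0.08263190506180322
74 70 433 [-0.0636  0.0618] [-0.0468 -0.0013 -0.0856] 0.0833859283938037
80 126 332 [-0.0562  0.0365] [-0.0099 -0.0016 -0.0846] 0.046564392255240256
```

View pics/w7.png

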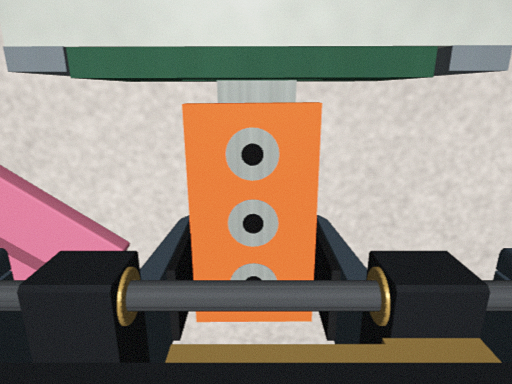

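The lip (columns 68–435) is centred on the plate to about 0.3 mm, with a 10 mm gap. Pushing in gently.

```bash
python3 -m creep '[{"translation":[0,0,-0.01],"rotation":[0,0,0]},{"translation":[0,0,-0.01],"rotation":[0,0,0]},{"translation":[0,0,-0.01],"rotation":[0,0,0]},{"translation":[0,0,-0.008],"rotation":[0,0,0]},{"translation":[0,0,-0.008],"rotation":[0,0,0]},{"translation":[0,0,-0.008],"rotation":[0,0,0]},{"translation":[0,0,0],"rotation":[0,0,0]},{"translation":[0,0,0],"rotation":[0,0,0]}]'
```

```text
time: 20.6
tcp_pos: [0.5475, 0.0409, 0.0367]
eef_rot: [0.449, 0.546, -0.449, 0.546]
wrist_force: [0.4, 0.7, -3.0]
gripper_width: 0.0595
```

```bash
python3 -m creep '[{"translation":[0,0,-0.01],"rotation":[0,0,0]},{"translation":[0,0,-0.01],"rotation":[0,0,0]},{"translation":[0,0,-0.01],"rotation":[0,0,0]},{"translation":[0,0,-0.01],"rotation":[0,0,0]},{"translation":[0,0,-0.01],"rotation":[0,0,0]},{"translation":[0,0,-0.01],"rotation":[0,0,0]},{"translation":[0,0,-0.01],"rotation":[0,0,0]},{"translation":[0,0,0],"rotation":[0,0,0]}]'
python3 -m creep '[{"translation":[0,0,-0.015],"rotation":[0,0,0]},{"translation":[0,0,-0.015],"rotation":[0,0,0]},{"translation":[0,0,-0.015],"rotation":[0,0,0]},{"translation":[0,0,-0.015],"rotation":[0,0,0]},{"translation":[0,0,-0.015],"rotation":[0,0,0]},{"translation":[0,0,-0.015],"rotation":[0,0,0]},{"translation":[0,0,0],"rotation":[0,0,0]},{"translation":[0,0,0],"rotation":[0,0,0]}]'
```

```text
time: 21.6
tcp_pos: [0.5441, 0.0583, 0.0367]
eef_rot: [0.449, 0.546, -0.449, 0.546]
wrist_force: [-0.6, 0.1, -1.6]
gripper_width: 0.0597
time: 22.6
tcp_pos: [0.5398, 0.0802, 0.0367]
eef_rot: [0.449, 0.546, -0.449, 0.546]
wrist_force: [-0.7, 0.1, -2.4]
gripper_width: 0.0602
```

```bash
python3 -m creep '[{"translation":[0.006,0,0],"rotation":[0,0,0]},{"translation":[0,0,0],"rotation":[0,0,0]},{"translation":[0,0,0],"rotation":[0,0,0]},{"translation":[0,0,0],"rotation":[0,0,0]},{"translation":[0,0,0],"rotation":[0,0,0]},{"translation":[0,0,0],"rotation":[0,0,0]},{"translation":[0,0,0],"rotation":[0,0,0]},{"translation":[0,0,0],"rotation":[0,0,0]}]'
python3 -m creep '[{"translation":[0,0,0],"rotation":[0,0,0]},{"translation":[0,0,0],"rotation":[0,0,0]},{"translation":[0,0,0],"rotation":[0,0,0]},{"translation":[0,0,0],"rotation":[0,0,0]},{"translation":[-0.05,0,0],"rotation":[0,0,0]},{"translation":[-0.1,0,0],"rotation":[0,0,0]},{"translation":[-0.1,0,0],"rotation":[0,0,0]},{"translation":[-0.05,0,0],"rotation":[0,0,0]}]' 0.1
python3 -m creep '[{"translation":[0,0,0.04],"rotation":[0,0,0]},{"translation":[0,0,0.06],"rotation":[0,0,0]},{"translation":[0,0,0.06],"rotation":[0,0,0]},{"translation":[0,0,0.06],"rotation":[0,0,0]},{"translation":[0,0,0.04],"rotation":[0,0,0]},{"translation":[0,0,0],"rotation":[0,0,0]},{"translation":[0,0,0],"rotation":[0,0,0]},{"translation":[0,0,0],"rotation":[0,0,0]}]' 1
python3 -c "
from h import *
im,P,L,H,S=tool(); z=P[...,2]; cv2.imwrite('pics/w8.png',im)
m=(H>5)&(H<18)&(S>150)&(L[...,2]<.02)&(z<.08)
l=L[m]; print('plate y',np.percentile(l[:,1],[1,99]),'tz',np.percentile(l[:,2],[1,99]),'topz',np.percentile(P[m][:,2],[5,50,95]))
print(manip.sense()['tcp_pos'],manip.sense()['gripper_width'])"
```

```text
time: 23.6
tcp_pos: [0.5398, 0.0802, 0.0352]
eef_rot: [0.449, 0.546, -0.449, 0.546]
wrist_force: [-0.4, -0.2, -1.7]
gripper_width: 0.0596
time: 24.6
tcp_pos: [0.5404, 0.0802, 0.112]
eef_rot: [0.449, 0.546, -0.448, 0.547]
wrist_force: [0.2, -0.1, -1.0]
gripper_width: 0.0818
time: 25.6
tcp_pos: [0.5523, 0.0169, 0.1102]
eef_rot: [0.449, 0.546, -0.449, 0.546]
wrist_force: [-0.4, 0.4, -0.1]
gripper_width: 0.0049
plate y [-0.02933622  0.02916278] tz [-0.09531069 -0.0302493 ] topz [0.05501529 0.05610834 0.05724576]
[0.55227272 0.01685737 0.1101855 ] 0.0012755233022355961
```

View pics/w8.png

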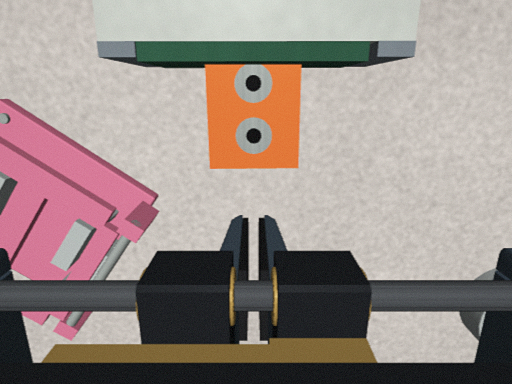

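The plate lies flat on the tongue with about 65 mm still outside the lip, its outer end at row 168. Lowering the shut fingers behind it.

```bash
python3 -m creep '[{"translation":[0.04,0,0],"rotation":[0,0,0]},{"translation":[0.05,0,0],"rotation":[0,0,0]},{"translation":[0.05,0,0],"rotation":[0,0,0]},{"translation":[0.05,0,0],"rotation":[0,0,0]},{"translation":[0.03,0,0],"rotation":[0,0,0]},{"translation":[0.025,0,0],"rotation":[0,0,0]},{"translation":[0,0,0],"rotation":[0,0,0]},{"translation":[0,0,0],"rotation":[0,0,0]}]'
python3 -m creep '[{"translation":[0,0,-0.02],"rotation":[0,0,0]},{"translation":[0,0,-0.02],"rotation":[0,0,0]},{"translation":[0,0,-0.02],"rotation":[0,0,0]},{"translation":[0,0,-0.015],"rotation":[0,0,0]},{"translation":[0,0,-0.015],"rotation":[0,0,0]},{"translation":[0,0,-0.015],"rotation":[0,0,0]},{"translation":[0,0,-0.015],"rotation":[0,0,0]},{"translation":[0,0,0],"rotation":[0,0,0]}]'
cat >> h.py <<'E'
def gap():
    im,P,L,H,S=tool(); z=P[...,2]
    m=(H>5)&(H<18)&(S>150)&(L[...,2]<.03)&(z<.08)&(z>.04)
    g=(H>60)&(H<95)&(S>80)&(z>.078)&(z<.09)&(L[...,2]<.05)
    l=L[m]; print('plate n',len(l), 'y',np.percentile(l[:,1],[1,99]).round(4) if len(l) else '','tz',np.percentile(l[:,2],[1,99]).round(4) if len(l) else '','lip top tz',np.percentile(L[g][:,2],[1,99]).round(4), manip.sense()['wrist_force'].round(1),manip.sense()['tcp_pos'].round(4))
    return im
E
python3 -c "
from h import *
gap()"
```

```text
time: 26.65
tcp_pos: [0.5526, 0.0164, 0.0492]
eef_rot: [0.449, 0.546, -0.449, 0.546]
wrist_force: [0.4, -0.1, 1.0]
gripper_width: 0.0009
time: 27.65
tcp_pos: [0.5463, 0.0462, 0.0488]
eef_rot: [0.449, 0.547, -0.449, 0.546]
wrist_force: [-0.2, -0.5, -0.6]
gripper_width: 0.0001
plate n 8891 y [-0.0289  0.0295] tz [-0.0619 -0.017 ] lip top tz [-0.075  -0.0657] [-0.1 -0.6 -0.1] [0.5463 0.0461 0.0488]
```

```bash
python3 -m creep '[{"translation":[0,0,-0.02],"rotation":[0,0,0]},{"translation":[0,0,-0.02],"rotation":[0,0,0]},{"translation":[0,0,-0.02],"rotation":[0,0,0]},{"translation":[0,0,-0.02],"rotation":[0,0,0]},{"translation":[0,0,-0.02],"rotation":[0,0,0]},{"translation":[0,0,-0.02],"rotation":[0,0,0]},{"translation":[0,0,-0.02],"rotation":[0,0,0]},{"translation":[0,0,0],"rotation":[0,0,0]}]'
python3 -c "
from h import *
gap()"
```

```text
time: 28.7
tcp_pos: [0.5395, 0.0807, 0.0489]
eef_rot: [0.449, 0.547, -0.449, 0.546]
wrist_force: [0.3, 0.1, 0.4]
gripper_width: 0.0003
plate n 876 y [-0.0285  0.0297] tz [-0.0205 -0.0161] lip top tz [-0.0397 -0.0305] [-0.7 -0.4  0.8] [0.5396 0.0806 0.0489]
```

```bash
python3 -m creep '[{"translation":[0,0,-0.01],"rotation":[0,0,0]},{"translation":[0,0,-0.01],"rotation":[0,0,0]},{"translation":[0,0,-0.01],"rotation":[0,0,0]},{"translation":[0,0,-0.01],"rotation":[0,0,0]},{"translation":[0,0,-0.005],"rotation":[0,0,0]},{"translation":[0,0,-0.005],"rotation":[0,0,0]},{"translation":[0,0,0],"rotation":[0,0,0]},{"translation":[0,0,0],"rotation":[0,0,0]}]'
python3 -c "
from h import *
gap()"
```

```text
time: 29.75
tcp_pos: [0.5373, 0.0926, 0.0489]
eef_rot: [0.449, 0.546, -0.449, 0.546]
wrist_force: [-0.0, -0.9, -1.1]
gripper_width: 0.0002
plate n 0 y  tz  lip top tz [-0.0277 -0.0184] [ 0.5 -0.5 -0.8] [0.5373 0.0926 0.0489]
```

```bash
python3 -m creep '[{"translation":[0,0,-0.003],"rotation":[0,0,0]},{"translation":[0,0,-0.003],"rotation":[0,0,0]},{"translation":[0,0,-0.002],"rotation":[0,0,0]},{"translation":[0,0,-0.001],"rotation":[0,0,0]},{"translation":[0,0,0],"rotation":[0,0,0]},{"translation":[0,0,0],"rotation":[0,0,0]},{"translation":[0,0,0],"rotation":[0,0,0]},{"translation":[0,0,0],"rotation":[0,0,0]}]'
python3 -c "
from h import *
gap()"
```

```text
time: 30.8
tcp_pos: [0.5369, 0.0945, 0.0489]
eef_rot: [0.449, 0.546, -0.449, 0.546]
wrist_force: [0.7, -4.8, -1.4]
gripper_width: 0.0003
plate n 0 y  tz  lip top tz [-0.0257 -0.0164] [ 1.  -5.4 -1.2] [0.537  0.0946 0.0489]
```

Light 5 N contact with the fingers at the lip face, so the plate should be flush. Backing off to look.

```bash
python3 -m creep '[{"translation":[0,0,0.03],"rotation":[0,0,0]},{"translation":[0,0,0.06],"rotation":[0,0,0]},{"translation":[0,0,0.06],"rotation":[0,0,0]},{"translation":[0,0,0.08],"rotation":[0,0,0]},{"translation":[0,0,0.08],"rotation":[0,0,0]},{"translation":[-0.06,0,0.04],"rotation":[0,0,0]},{"translation":[-0.1,0,0],"rotation":[0,0,0]},{"translation":[-0.06,0,0],"rotation":[0,0,0]}]'
python3 -c "
from h import *
im=gap(); b,_=snap('scene'); cv2.imwrite('pics/w9.png',np.hstack([im[:240,60:440],b[100:340,100:500]]))
im,P=world('scene'); print(manip.sense()['wrist_force'])"
```

```text
time: 31.85
tcp_pos: [0.5544, 0.0085, 0.1058]
eef_rot: [0.449, 0.546, -0.449, 0.547]
wrist_force: [0.6, -0.5, -0.1]
gripper_width: 0.0002
plate n 254 y [-0.0285  0.0301] tz [-0.1045 -0.1038] lip top tz [-0.114  -0.1039] [ 1.4 -0.4  2.9] [0.5551 0.0086 0.1071]
[0.83913543 0.74142542 0.9001916 ]
```

View pics/w9.png

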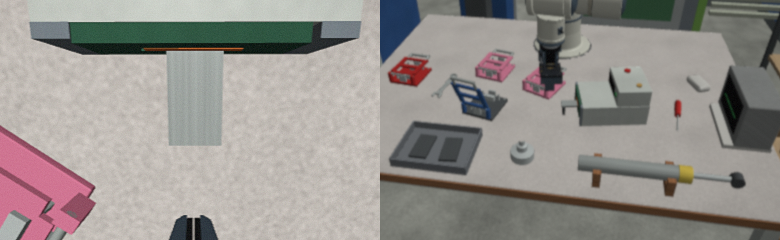

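The plate's outer end shows as an orange line in the slot at (143–243, 49), level with the lip face to within 0.5 mm. The lid is still open, and nothing is touching the robot.

```bash
python3 -c "
from h import *
print(manip.job_done(), manip.sense()['time'])"
```

```text
the job is handed in; nothing more can be done
the job is handed in; nothing more can be done
```

The job is handed in. The blue lid is open past vertical and the plate sits in the tester slot with its outer end level with the green lip.

- **Lid:** I gripped the handle bar, swung it over to about 1.8 rad and released it. It was still leaning away past vertical in the last scene picture; I did not measure its final angle.
- **Plate:** I lifted it across its width, centred it on the floating lip by wrist camera (within about 0.3 mm), and slid it about 44 mm into the slot with no noticeable force. I then pushed it the rest of the way with the shut fingers.
- **Last checks:**
  - The plate's end and the lip face measured level to within about 0.5 mm.
  - The push ended with about 5 N of contact, well under the 60 N limit.
  - The gripper was clear of everything.
  - By eye, the load cell, wrench and screwdriver looked undisturbed.
- **Time:** the last reading before hand-in was about 32 s.

**Disagreements:** Two readings of the plate's position in the nest differed by about 5 mm. The bar sat about 2 mm off its estimated position, which gave roughly 10 N while I gripped it. Neither affected the result.

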